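Find the spacer's blind hole on the probe and hold it hole-up

ROBOT

A 6-joint arm with a two-finger parallel gripper is mounted at the origin on the work surface. World frame = base frame: x ahead of the robot, y to its left, z up, the work surface at z = 0. Lengths are in mm, angles in rad, forces in N, time in s.
With the tool pointing down it reaches from about 275 to 1000 mm from the base axis. Payload 8.4 kg.
Tool frame: the origin (TCP) lies between the finger pads; the fingertips stand r.tips_ahead ahead of it and the grasp point (between the pads) lies 6 mm ahead of it (r.tips_ahead is the distance from the TCP to the fingertips, in mm); z points along the fingers, y is the line along which they close (so a half turn about z gives the same grasp; the last joint's range is limited). The gripper opens to 85 mm and grips with 20 to 120 N. Pads are 22 mm wide; open, the fingers measure 114 mm over their backs; the gripper's body (76 mm by 85 mm) begins 54 mm behind the grasp point. The pads swing forward as they close: fully open they stand 13 mm farther back than shut.
Start: joints at [-1.31, 0.353, 1.633, -0, 1.155, -0.002], TCP at [162.364, -603.544, 256.281] pointing down, gripper open.
Joint ranges: [-2.63, 2.63], [-0.92, 2.1], [0.06, 2.66], [-1.3, 4.44], [0, 2.69], [-3.02, 3.02]. Speed limits (rad/s): [2.22, 2.22, 2.79, 3.14, 3.14, 3.14].

INTERFACE

Orientations are given as [roll, pitch, yaw] about the fixed x, y, z axes, in that order (R = Rz(yaw) Ry(pitch) Rx(roll)).
In Python, from rig import r gives the robot as it stands.
- The arm moves only by the tool carry_out, never from a script. Its arguments are lists of equal length, an entry for each row: "delta_pos": the shift along the tool's x, y, z in m, a list of three; "rot": the turn, a rotation vector about the tool's x, y, z in degrees, a list of three. A call has 1 to 8 rows; each row is the pose to reach, as a shift and turn from the pose commanded when the call began, along the tool's axes at that moment; what a row does not reach only later rows make up. A row lasts 1/8 s, in which the tool goes at most 62.5 mm and 10.7 degrees, less where a joint would pass 70% of its speed; a pose out of reach is approached as far as the arm can. A call with a gripper value outside its range is refused whole. "claw" is the finger opening in m, from 0 to 0.0854, set as the call begins (left out, the last holds). The fingers move at their own pace and stop on an object; "grip_force" is the grip in N (left out, the last holds). Time passes only in rows, so rows that repeat a pose let the fingers close. It gives the time, the measured TCP pose, the force, the opening and the grip force at its end, in the units of the state.
- r.sense(): the state, without advancing time (a new reading comes with each control period).
- r.grab_frame(name): name is "side" or "top"; returns the picture (384x512x3 uint8, blue, green, red); there is no depth.
- r.camera_info(name): a dict with "fx", "fy", "cx", "cy" (pixels), "distortion" ([k1, k2, p1, p2, k3] as OpenCV has them; the pictures are not rectified), "pose" (4x4, takes a point from camera to world coordinates). Camera axes: x right, y down, z forward; pixel columns grow to the right and rows downward; lengths in mm; the calibration is good to about 2 mm. A picture is of the moment at which its call begins. camera_info takes no time and is no camera call.
- r.sign_off(): hands the job in; it is judged then, once.
Trained networks look in the newest picture that a camera, given by its name, has taken for a name from the list of things; names that differ only in an ending like _2 or _b are one class to them, and where a whole thing is asked for, a point or a joint stands for the part that bears it (a point fixed in the world has none). Each returns a list of dicts, best first, with "p" (0 to 1); they miss things now and then, are a little off and sometimes report something else, mostly with a low value. They report only what shows in the picture. A call takes as long as a camera call. They do not tell look-alikes from the thing itself.
- r.recognise(thing, camera): "box" ([left, top, right, bottom] in pixels, round what is visible of it).
- r.cut_out(thing, camera): "mask" (384x512 bool, what is visible of it) and "box" ([left, top, right, bottom] in pixels, round what is visible of it).
The state is a dict: "clock": time; "qpos": joint angles; "qvel": joint speeds; "joint_efforts": joint torques, N m; "eef_pos": TCP position; "tcp_rot": TCP orientation; "contact_force": force on the tool from outside, world axes, zero at the start; "wrist_torque": the same for the moment, N m; "opening": opening from 0.0 (shut) to 1.0 (fully open); "grasp_force": force on a finger pad.
Only numpy, scipy, OpenCV 4.12 (cv2) and the standard library are available. Lean on these libraries where they do the work, as an engineer would, in place of code of your own. Each camera call takes 0.05 s, during which the arm holds its last target. There are 200 camera calls.

TASK

The aluminium spacer lying on the turbo test bench has a blind hole in one end only: find that end by feel, bringing the spacer over the fixed probe's plunger so that it runs into the hole, and press on the hole's floor until the plunger gives by at least 5 mm for a moment. Then draw the spacer off, turn it so that the hole faces straight up, and finish still gripping it that way, still, with all of it more than 15 cm above the bench and clear of everything but the gripper. Leave the other things on the bench where they are.

Things in the scene. Friction and masses are not known exactly. Their poses are not given: they have to be found in the camera images.
- spacer: blind spacer: grey aluminium block 46 x 46 x 60 mm long, about 0.18 to 0.34 kg, lying on a long side at any heading. In one end a round blind hole 28 mm wide, 36 mm deep, on the long axis; the other end is closed (floor 24 mm thick). Origin: centre of the closed end face; z along the block, out of the hole (mouth at z = 60 mm, floor at z = 24 mm); x, y square to the long sides
- stand: fixed probe stand: dark round foot 64 mm wide, 38 mm high, blue arm (top at 96 mm), blue sensor head 24 mm wide with a level steel plunger at 70 mm height. Origin on the bench below the head; x level, from the plunger tip towards the head; z up. Foot centre at x = +40 mm, head nose at x = -27 mm, free plunger tip at x = -93 mm
- probe_tip (a point): free end of the plunger, a steel rod 8 mm in diameter that stands 66 mm out of the head's nose, 70 mm above the bench; the point moves with the plunger. Axes as those of the stand: x runs along the rod from the tip towards the head
- plunger (a joint): how far the spring plunger is pushed into its head, m: 0 free, 0.020 fully in; about 1 N to start it and 0.3 N more per mm
- coupling: brass hose coupling standing upright, 30 mm thick, 46 mm tall; a bystander, leave it where it is. Origin: centre of its underside
- collar: dark steel ring lying flat, 52 mm across, 18 mm high; a bystander, leave it where it is. Origin: centre of its underside
- wrench: open wrench lying flat, 170 mm; a bystander, leave it where it is. Origin: in the tool, lying along its x axis
- screwdriver: screwdriver lying flat, 180 mm; a bystander, leave it where it is. Origin: in the tool, lying along its x axis
- bolt: steel bolt standing on its head, 22 mm across, 45 mm tall; a bystander, leave it where it is. Origin: centre of its underside
- oil_can: white plastic bottle, 56 mm across, 110 mm tall; a bystander, leave it where it is. Origin: centre of its underside
Mind the look-alikes: they are no part of the job. What is shaped like the stand but pink, purple or yellow is not meant.

How it is judged:
By the outcome, as a careful person would: the job done as asked, in the order asked, and still so for the second after the job is handed in, while the arm keeps its last pose, push and grip.
It also fails if it takes over 72 s, if anything falls off the work surface, if the arm or the gripper's body presses on something with over 40 N, if the wrist force passes 120 N, or if a joint passes its speed limit or range.

## Working session

There is one attempt and no reset: what is moved stays moved. The work goes in short steps, Python scripts to look and compute and a tool call to move; the robot and the scene stay as the last step left them, time stands still between calls to the robot, and variables do not carry over. Pictures are saved under pics/ and viewed, at most 10 in all, crops included, and the job is handed in when it is done.

Besides the shell and the picture viewer there is one more tool, called after "Request:" in YAML: its name, and indented under it one key for each argument. carry_out: Moves the arm, as the interface text tells. Its arguments: {"type":"object","properties":{"delta_pos":{"type":"array","items":{"type":"array","items":{"type":"number"}}},"rot":{"type":"array","items":{"type":"array","items":{"type":"number"}}},"claw":{"type":"number"},"grip_force":{"type":"number"}},"required":["delta_pos","rot"]}

```bash
mkdir -p pics; ls
cat > h.py <<'E'
import numpy as np,cv2
from rig import r
from scipy.spatial.transform import Rotation as R
def ray(cam,uv,z):
    c=r.camera_info(cam);K=np.array([[c['fx'],0,c['cx']],[0,c['fy'],c['cy']],[0,0,1]])
    n=cv2.undistortPoints(np.array(uv,float).reshape(-1,1,2),K,np.array(c['distortion'])).reshape(-1,2)
    P=np.array(c['pose']);d=np.c_[n,np.ones(len(n))]@P[:3,:3].T;o=P[:3,3]
    return o+d*((z-o[2])/d[:,2])[:,None]
def proj(cam,p):
    c=r.camera_info(cam);K=np.array([[c['fx'],0,c['cx']],[0,c['fy'],c['cy']],[0,0,1]])
    T=np.linalg.inv(np.array(c['pose']))
    return cv2.projectPoints(np.array(p,float).reshape(-1,1,3),cv2.Rodrigues(T[:3,:3])[0],T[:3,3],K,np.array(c['distortion']))[0].reshape(-1,2)
E
python3 - <<'E'
from h import *
for c in ('side','top'):
    im=r.grab_frame(c); cv2.imwrite(f'pics/{c}0.png',im)
    P=np.array(r.camera_info(c)['pose']);print(c,P.round(2).tolist())
    for t in ('spacer','stand','probe_tip','coupling','collar','wrench','screwdriver','bolt','oil_can'):
        for d in r.cut_out(t,c)[:3]:
            print(t,d['box'],round(d['p'],2))
            if t=='spacer' and d['p']>.4: np.save(f'sp_{c}.npy',d['mask'])
print(r.sense(),r.tips_ahead)
E
```

```text
pics
side [[-0.83, -0.28, 0.48, -83.44], [-0.56, 0.44, -0.7, 805.5], [-0.02, -0.85, -0.52, 712.31], [0.0, 0.0, 0.0, 1.0]]
spacer [259.5, 162.8, 284.6, 186.6] 0.6
stand [133.0, 267.5, 188.8, 349.1] 0.97
stand [256.9, 261.2, 296.8, 335.5] 0.77
stand [277.5, 183.0, 325.4, 233.0] 0.67
probe_tip [173.4, 268.1, 185.4, 285.5] 0.62
probe_tip [164.0, 224.6, 181.5, 235.5] 0.58
probe_tip [285.8, 261.0, 297.0, 279.6] 0.51
coupling [179.1, 184.1, 187.7, 197.7] 0.5
collar [228.6, 200.9, 244.3, 222.2] 0.69
collar [126.9, 219.7, 184.9, 280.1] 0.59
wrench [182.4, 170.3, 223.2, 190.6] 0.77
bolt [185.1, 168.6, 222.4, 188.3] 0.26
oil_can [266.9, 120.0, 285.5, 150.4] 0.65
top [[-0.0, -1.0, 0.06, 435.82], [-1.0, 0.0, -0.0, -47.1], [0.0, -0.06, -1.0, 1374.23], [0.0, 0.0, 0.0, 1.0]]
spacer [302.6, 163.4, 324.1, 188.7] 0.84
stand [236.2, 227.0, 300.8, 248.6] 0.96
stand [112.2, 271.7, 179.1, 300.4] 0.91
stand [55.7, 209.5, 126.8, 236.8] 0.77
probe_tip [279.1, 246.7, 301.8, 252.1] 0.6
probe_tip [155.7, 282.3, 177.8, 286.6] 0.52
probe_tip [369.2, 198.5, 394.9, 257.7] 0.47
coupling [225.2, 114.7, 238.5, 122.8] 0.6
collar [233.5, 176.6, 246.1, 195.6] 0.5
screwdriver [372.0, 202.0, 393.4, 259.4] 0.88
oil_can [372.3, 125.2, 395.9, 150.3] 0.92
{'clock': 1.0, 'qpos': array([-1.31042236e+00,  3.52995747e-01,  1.63340353e+00,  1.51907463e-06,
        1.15518318e+00, -2.41074646e-03]), 'qvel': array([ 5.71847554e-04,  3.90159651e-04,  1.95297426e-05,  9.10683276e-04,
       -4.62251228e-05, -1.54761721e-03]), 'joint_efforts': array([-1.61217406e-03, -6.05177951e+01, -3.42443776e+01,  3.79663686e-05,
        9.06633304e-04, -1.89342370e-05]), 'eef_pos': array([ 162.35214951, -603.55136232,  256.28211124]), 'tcp_rot': array([ 3.14158246e+00, -1.36517986e-06,  2.62784101e-01]), 'contact_force': array([-0.81554217, -0.21962729, -0.10378879]), 'wrist_torque': array([0.02077125, 0.06128598, 0.03752941]), 'grasp_force': 0.0, 'opening': 1.0047203742620643} 25.0
```

View pics/top0.png

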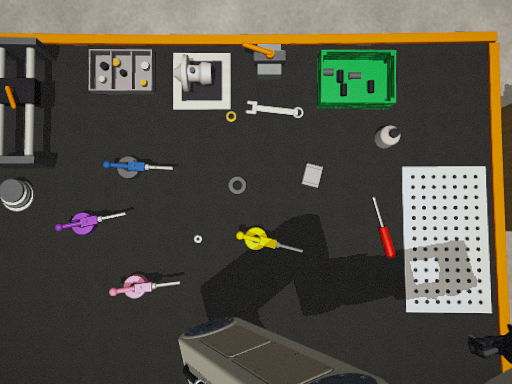

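View pics/side0.png

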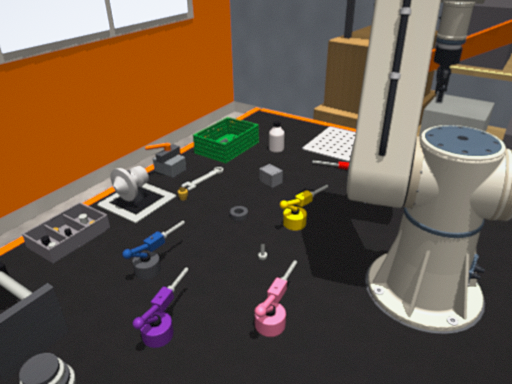

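The top view shows the blue stand at about (105–172, 167), with its plunger pointing image-right (−y) and its tip at about (172, 168). The spacer is at (313, 176). The yellow, purple and pink stands are decoys. In the side view the blue stand is at (150, 245) and the spacer at (271, 175). I'll zoom in on both.

Run:
```python
from h import *
t=cv2.imread('pics/top0.png');s=cv2.imread('pics/side0.png')
a=cv2.resize(t[145:190,95:185],(800,400),interpolation=cv2.INTER_CUBIC)
b=cv2.resize(t[155:195,290:335],(400,356)[:2],interpolation=cv2.INTER_CUBIC)[:200*2]
c=cv2.resize(s[155:195,250:295],(400,356),interpolation=cv2.INTER_CUBIC)
bc=np.hstack([b,c]);out=np.vstack([cv2.resize(a,(800,400))[100:300],bc]);cv2.imwrite('pics/z1.png',out)
print(r.camera_info('top')['fx'],r.camera_info('side')['fx'])
m=np.load('sp_top.npy');print(m.sum())
k=max(cv2.findContours(m.astype('uint8'),0,2)[0],key=len)
w=ray('top',k.reshape(-1,2),46)[:,:2].astype(np.float32)
print(cv2.minAreaRect(w),cv2.boxPoints(cv2.minAreaRect(w)))
# stand: blue mask
hsv=cv2.cvtColor(t,cv2.COLOR_BGR2HSV);mb=cv2.inRange(hsv,(100,120,60),(120,255,255));mb[:,:95]=0;mb[:,190:]=0;mb[:145]=0;mb[195:]=0
ys,xs=mb.nonzero();print(xs.min(),xs.max(),ys.min(),ys.max())
print('tip',ray('top',[[172,168.3],[145,167.2]],70))
print('foot',ray('top',[[128,167.5]],38))
print('spacer',ray('top',[[313,175.7]],46))
```

```text
464.98445647122855 423.38683473543347
415
((547.9911499023438, -221.42169189453125), (51.883514404296875, 68.52068328857422), 75.30987548828125) [[ 508.2721  -237.82733]
 [ 574.553   -255.20358]
 [ 587.7102  -205.01605]
 [ 521.4293  -187.6398 ]]
103 144 161 170
tip [[570.12613678 173.32358795  70.        ]
 [573.46619794 248.84938578  70.        ]]
foot [[576.11649941 304.62833289  38.        ]]
spacer [[ 549.71461356 -226.30759014   46.        ]]
```

View pics/z1.png

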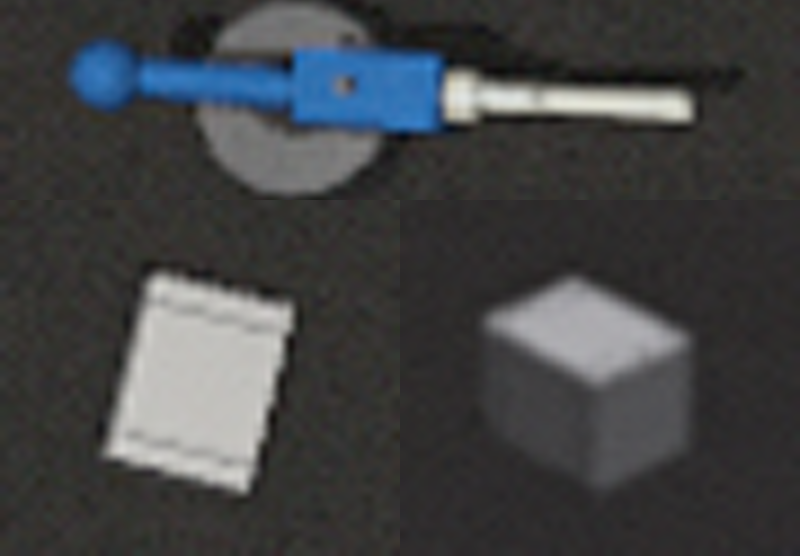

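```bash
cat >> h.py <<'E'
def go(p,Rt):
    s=r.sense();R0=R.from_euler('xyz',s['tcp_rot'])
    d=R0.inv().apply(np.array(p)-s['eef_pos'])/1000;v=np.degrees((R0.inv()*Rt).as_rotvec())
    print('d',d.round(4),'rv',v.round(2),'rows',max(np.linalg.norm(d)/.0625,np.linalg.norm(v)/10.7).round(2))
    return d,v
def down(yaw): return R.from_euler('xyz',[180,0,yaw],degrees=True)
E
python3 - <<'E'
from h import *
print('side of tip,base,foot',proj('side',[[570,172,70],[573.5,238,70],[576,305,38]]).round(1))
print('spacer corners',ray('top',[[307.2,163.4],[322.9,166],[318,187.6],[301.6,184]],46).round(1))
c=np.array([551,-225]);u=np.array([np.cos(np.radians(-15)),np.sin(np.radians(-15))]);n=np.array([-u[1],u[0]])
co=[[*(c+a*30*u+b*23*n),46] for a,b in((1,1),(1,-1),(-1,-1),(-1,1))]
print('side pred',proj('side',co).round(1),'top',proj('top',co).round(1))
s=cv2.imread('pics/side0.png');cv2.imwrite('pics/z2.png',cv2.resize(s[210:280,115:195],(800,700)[:2],interpolation=cv2.INTER_CUBIC)[:600])
go([551,-225,150],down(-15))
E
```

```text
side of tip,base,foot [[184.3 221.2]
 [165.4 233.9]
 [146.8 258.4]]
spacer corners [[ 585.2 -210.1   46. ]
 [ 577.5 -255.    46. ]
 [ 515.5 -240.1   46. ]
 [ 526.  -193.4   46. ]]
side pred [[260.  167.7]
 [270.3 163.2]
 [282.9 169.6]
 [272.6 174.4]] top [[307.3 163.1]
 [322.9 167.2]
 [317.8 187.4]
 [302.1 183.3]]
d [ 0.4736 -0.2646  0.1063] rv [ 0.   -0.   30.06] rows 8.85
```

View pics/z2.png

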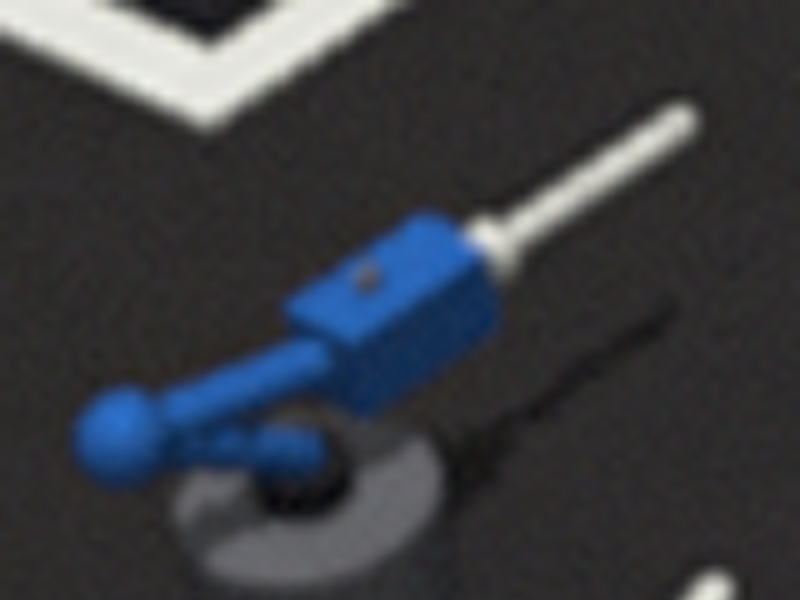

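The plunger tip at crop (688, 117) is side pixel (183.3, 221.2), within 1 px of my prediction. The predicted spacer corners also match, so I can move.

Request:
carry_out:
  delta_pos:
    - [0.054,-0.03,0.0]
    - [0.11,-0.06,0.0]
    - [0.165,-0.09,0.0]
    - [0.22,-0.12,0.0]
    - [0.275,-0.152,0.0]
    - [0.33,-0.183,0.0]
    - [0.385,-0.214,0.01]
    - [0.435,-0.242,0.03]
  rot:
    - [0,0,4]
    - [0,0,8]
    - [0,0,12]
    - [0,0,16]
    - [0,0,20]
    - [0,0,24]
    - [0,0,27]
    - [0,0,30]
  claw: 0.0854
  grip_force: 80

```text
clock: 2.0
eef_pos: [519.9, -257.3, 227.9]
tcp_rot: [3.141, -0.003, -0.262]
contact_force: [0.4, -0.7, -1.2]
opening: 0.998
grasp_force: 0.0
```

Run:
```python
from h import *
print(r.sense()); go([550,-225,90],down(-15)); go([550,-225,36],down(-15))
```

```text
{'clock': 2.0, 'qpos': array([-4.62076914e-01,  3.11289172e-01,  1.76162506e+00, -6.41625502e-05,
        1.06584932e+00,  1.37100789e+00]), 'qvel': array([ 0.79205217,  0.38857128, -0.12609658, -0.00218432, -0.25078666,
        1.20618502]), 'joint_efforts': array([ -4.73515078, -60.57826281, -30.56007028,   0.16564271,
         0.82402859,  -1.94478728]), 'eef_pos': array([ 519.86310835, -257.25586511,  227.9208027 ]), 'tcp_rot': array([ 3.14097606e+00, -2.76165994e-03, -2.62256666e-01]), 'contact_force': array([ 0.37147952, -0.74574136, -1.20557528]), 'wrist_torque': array([-0.06169801,  0.01898597, -0.01409029]), 'grasp_force': 0.0, 'opening': 0.9978550464958278}
d [ 0.0204 -0.0391  0.138 ] rv [ 0.04 -0.16 -0.03] rows 2.32
d [ 0.0202 -0.0391  0.192 ] rv [ 0.04 -0.16 -0.03] rows 3.15
```

Request:
carry_out:
  delta_pos:
    - [0.01,-0.02,0.03]
    - [0.02,-0.039,0.07]
    - [0.0205,-0.039,0.11]
    - [0.0205,-0.039,0.14]
    - [0.0205,-0.039,0.165]
    - [0.0205,-0.039,0.182]
    - [0.0205,-0.039,0.19]
    - [0.0205,-0.039,0.19]
  rot:
    - [0,0,0]
    - [0,0,0]
    - [0,0,0]
    - [0,0,0]
    - [0,0,0]
    - [0,0,0]
    - [0,0,0]
    - [0,0,0]

```text
clock: 3.0
eef_pos: [547.7, -226.2, 37.1]
tcp_rot: [-3.142, 0.0, -0.261]
contact_force: [0.2, 0.3, 0.5]
opening: 1.002
grasp_force: 0.0
```

Request:
carry_out:
  delta_pos:
    - [0,0,0]
    - [0,0,0]
    - [0,0,0]
    - [0,0,0]
    - [0,0,0]
    - [0,0,0]
    - [0,0,0]
    - [0,0,0]
  rot:
    - [0,0,0]
    - [0,0,0]
    - [0,0,0]
    - [0,0,0]
    - [0,0,0]
    - [0,0,0]
    - [0,0,0]
    - [0,0,0]
  claw: 0.03
  grip_force: 80

```text
clock: 4.0
eef_pos: [548.4, -226.4, 38.2]
tcp_rot: [3.141, -0.002, -0.261]
contact_force: [-0.5, 1.6, 5.9]
opening: 0.53
grasp_force: 82.9
```

Run:
```python
from h import *
s=r.sense();print(s['eef_pos'],s['tcp_rot'],s['opening'],s['grasp_force'],s['contact_force'],s['qpos'])
```

```text
[ 548.40689244 -226.41075971   38.19877562] [ 3.14146379e+00 -1.81561919e-03 -2.60867049e-01] 0.5300957986275706 82.86429136991501 [-0.46442464  1.58340319  5.87089999] [-3.94125156e-01  5.84279395e-01  1.84361252e+00  1.73759216e-04
  7.11884107e-01  1.43740688e+00]
```

Request:
carry_out:
  delta_pos:
    - [0,0,-0.01]
    - [0,0,-0.03]
    - [0,0,-0.06]
    - [0,0,-0.09]
    - [0,0,-0.12]
    - [0,0,-0.14]
    - [0,0,-0.145]
    - [0,0,-0.145]
  rot:
    - [0,0,0]
    - [0,0,0]
    - [0,0,0]
    - [0,0,0]
    - [0,0,0]
    - [0,0,0]
    - [0,0,0]
    - [0,0,0]

```text
clock: 5.0
eef_pos: [547.6, -226.1, 182.5]
tcp_rot: [3.142, -0.001, -0.261]
contact_force: [-0.5, 0.9, -2.8]
opening: 0.526
grasp_force: 81.9
```

Run:
```python
from h import *
s=r.sense();print(s['eef_pos'],s['tcp_rot'],s['opening'],s['grasp_force'],s['contact_force'])
go([567,100,183],down(87))
```

```text
[ 547.57286878 -226.1417339   182.51915322] [ 3.14152737e+00 -5.43730478e-04 -2.60813891e-01] 0.5264433415374814 81.86811983585358 [-0.51439015  0.93210785 -2.81179823]
d [-0.0653 -0.3201 -0.0005] rv [ 3.0000e-02 -2.0000e-02 -1.0194e+02] rows 9.53
```

Request:
carry_out:
  delta_pos:
    - [-0.008,-0.04,0]
    - [-0.016,-0.08,0]
    - [-0.025,-0.12,0]
    - [-0.033,-0.16,0]
    - [-0.041,-0.2,0]
    - [-0.049,-0.24,0]
    - [-0.057,-0.28,0]
    - [-0.0653,-0.3201,0]
  rot:
    - [0,0,-10]
    - [0,0,-20]
    - [0,0,-30]
    - [0,0,-40]
    - [0,0,-50]
    - [0,0,-60]
    - [0,0,-70]
    - [0,0,-80]

```text
clock: 6.0
eef_pos: [566.4, 101.2, 181.0]
tcp_rot: [-3.14, 0.001, 1.141]
contact_force: [0.6, 0.3, -2.3]
opening: 0.528
grasp_force: 82.1
```

Run:
```python
from h import *
s=r.sense();print(s['eef_pos'],s['tcp_rot'],s['opening'],s['grasp_force'],s['contact_force'])
go([567,100,85],down(87))
```

```text
[566.40362318 101.15016014 180.98988803] [-3.14007521e+00  1.07107153e-03  1.14121031e+00] 0.5281692990047955 82.11056917905807 [ 0.56569733  0.25707032 -2.26577761]
d [-0.0007  0.0012  0.096 ] rv [ -0.1    0.04 -21.61] rows 2.02
```

Request:
carry_out:
  delta_pos:
    - [0,0,0.005]
    - [0,0,0.02]
    - [0,0,0.04]
    - [0,0,0.06]
    - [0,0,0.08]
    - [0,0,0.094]
    - [0,0,0.096]
    - [0,0,0.096]
  rot:
    - [0,0,-8]
    - [0,0,-16]
    - [0,0,-21.6]
    - [0,0,-21.6]
    - [0,0,-21.6]
    - [0,0,-21.6]
    - [0,0,-21.6]
    - [0,0,-21.6]

```text
clock: 7.0
eef_pos: [567.2, 100.0, 86.2]
tcp_rot: [3.142, -0.0, 1.512]
contact_force: [-0.1, -0.0, -1.9]
opening: 0.528
grasp_force: 82.1
```

Run:
```python
from h import *
s=r.sense();print(s['eef_pos'],s['tcp_rot'],s['contact_force'])
t=r.grab_frame('top');sd=r.grab_frame('side')
a=cv2.resize(t[140:200,95:215],(800,400),interpolation=cv2.INTER_CUBIC)
b=cv2.resize(sd[190:265,130:280],(400,200),interpolation=cv2.INTER_CUBIC)
b=cv2.resize(sd[170:245,140:340][:, :200],(533,200),interpolation=cv2.INTER_CUBIC)
cv2.imwrite('pics/p1.png',np.vstack([a,np.pad(b,((0,0),(0,800-533),(0,0)))]))
go([567,117,85],down(87))
```

```text
[567.24381393  99.97352062  86.23540867] [ 3.14157209e+00 -1.58136459e-05  1.51240254e+00] [-0.05831695 -0.04111969 -1.88278954]
d [ 0.0169 -0.0016  0.0018] rv [ 0.06 -0.01 -0.35] rows 0.27
```

View pics/p1.png

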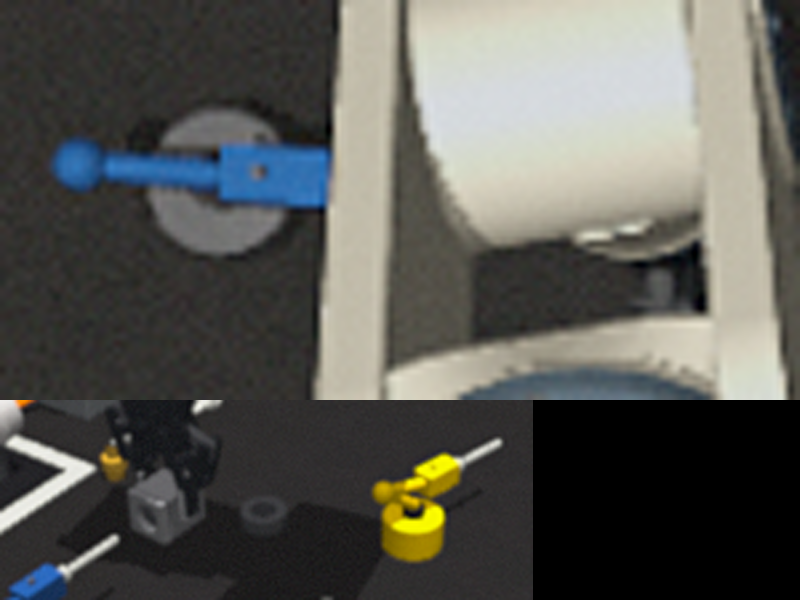

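The side crop shows a round dark mouth on the spacer's +y end at about (150, 515), facing the plunger tip at (117, 540). I'll move closer and check the alignment.

Request:
carry_out:
  delta_pos:
    - [0.01,-0.0005,0.0007]
    - [0.02,-0.001,0.0012]
    - [0.028,-0.001,0.0012]
    - [0.028,-0.001,0.0012]
  rot:
    - [0,0,-0.3]
    - [0,0,-0.3]
    - [0,0,-0.3]
    - [0,0,-0.3]

```text
clock: 7.6
eef_pos: [567.8, 128.8, 85.0]
tcp_rot: [3.141, -0.0, 1.519]
contact_force: [0.5, -0.7, -2.1]
opening: 0.527
grasp_force: 82.1
```

Run:
```python
from h import *
s=r.sense();print(s['eef_pos'],s['tcp_rot'],s['contact_force'])
sd=r.grab_frame('side')
cv2.imwrite('pics/p2.png',cv2.resize(sd[185:245,145:225],(800,600),interpolation=cv2.INTER_CUBIC))
p=s['eef_pos'];print(((proj('side',[[567+1,p[1]+32,p[2]-15],[570,172,70]])-[145,185])*10).round())
```

```text
[567.79368772 128.83009249  84.95770052] [ 3.14136840e+00 -8.68125252e-05  1.51882266e+00] [ 0.51323932 -0.65414527 -2.08275142]
[[428. 344.]
 [393. 362.]]
```

View pics/p2.png

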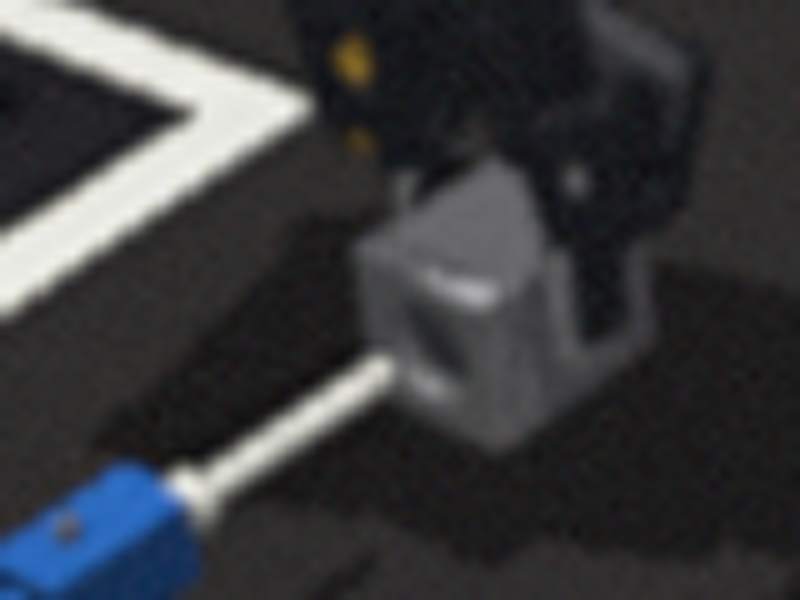

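The hole mouth is clearly visible at about (435, 338). The tip at (388, 368) is in line with it to within about 2 mm, against roughly 10 mm of room. Next I'll run it in.

Request:
carry_out:
  delta_pos:
    - [0.005,0,0.0005]
    - [0.01,0,0.001]
    - [0.015,0,0.001]
    - [0.02,0,0.001]
    - [0.025,0,0.001]
    - [0.03,0,0.001]
    - [0.035,0,0.001]
    - [0.04,0,0.001]
  rot:
    - [0,0,0]
    - [0,0,0]
    - [0,0,0]
    - [0,0,0]
    - [0,0,0]
    - [0,0,0]
    - [0,0,0]
    - [0,0,0]

```text
clock: 8.65
eef_pos: [569.9, 168.2, 83.9]
tcp_rot: [-3.142, 0.0, 1.518]
contact_force: [-0.4, 0.3, -2.1]
opening: 0.53
grasp_force: 82.1
```

Request:
carry_out:
  delta_pos:
    - [0,0,0]
    - [0,0,0]
  rot:
    - [0,0,0]
    - [0,0,0]

```text
clock: 8.9
eef_pos: [569.8, 167.8, 83.9]
tcp_rot: [-3.141, 0.0, 1.518]
contact_force: [0.1, 0.7, -1.2]
opening: 0.524
grasp_force: 82.1
```

Request:
carry_out:
  delta_pos:
    - [0.003,0,0]
    - [0.006,0,0]
    - [0.008,0,0]
    - [0.008,0,0]
  rot:
    - [0,0,0]
    - [0,0,0]
    - [0,0,0]
    - [0,0,0]

```text
clock: 9.4
eef_pos: [570.3, 176.1, 83.9]
tcp_rot: [3.142, -0.0, 1.518]
contact_force: [0.7, -0.4, -2.3]
opening: 0.529
grasp_force: 82.1
```

Request:
carry_out:
  delta_pos:
    - [0.003,0,0]
    - [0.005,0,0]
    - [0.005,0,0]
    - [0.005,0,0]
  rot:
    - [0,0,0]
    - [0,0,0]
    - [0,0,0]
    - [0,0,0]

```text
clock: 9.9
eef_pos: [570.5, 180.8, 83.9]
tcp_rot: [-3.141, 0.0, 1.518]
contact_force: [-0.5, -1.5, -2.6]
opening: 0.536
grasp_force: 82.1
```

Request:
carry_out:
  delta_pos:
    - [0.002,0,0]
    - [0.004,0,0]
    - [0.005,0,0]
    - [0.005,0,0]
  rot:
    - [0,0,0]
    - [0,0,0]
    - [0,0,0]
    - [0,0,0]

```text
clock: 10.4
eef_pos: [570.7, 185.9, 83.9]
tcp_rot: [-3.141, 0.0, 1.518]
contact_force: [-0.3, -2.9, -2.2]
opening: 0.528
grasp_force: 82.1
```

Request:
carry_out:
  delta_pos:
    - [0.002,0,0]
    - [0.004,0,0]
    - [0.004,0,0]
    - [0.004,0,0]
  rot:
    - [0,0,0]
    - [0,0,0]
    - [0,0,0]
    - [0,0,0]

```text
clock: 10.9
eef_pos: [570.9, 189.8, 83.9]
tcp_rot: [-3.141, 0.0, 1.518]
contact_force: [-0.5, -4.8, -1.1]
opening: 0.526
grasp_force: 82.2
```

Run:
```python
from h import *
s=r.sense();print(s['eef_pos'],s['contact_force'])
f=[]
for i in range(6):
    sd=r.grab_frame('side');f.append(r.sense()['contact_force'])
print(np.mean(f,0),np.std(f,0))
cv2.imwrite('pics/p3.png',cv2.resize(sd[185:245,145:225],(800,600),interpolation=cv2.INTER_CUBIC))
```

```text
[570.9479935  189.80227108  83.87607114] [-0.5075491  -4.78151345 -1.13762084]
[-1.04219275 -4.29343164 -1.65091443] [0.41125543 0.62580856 0.60439674]
```

View pics/p3.png

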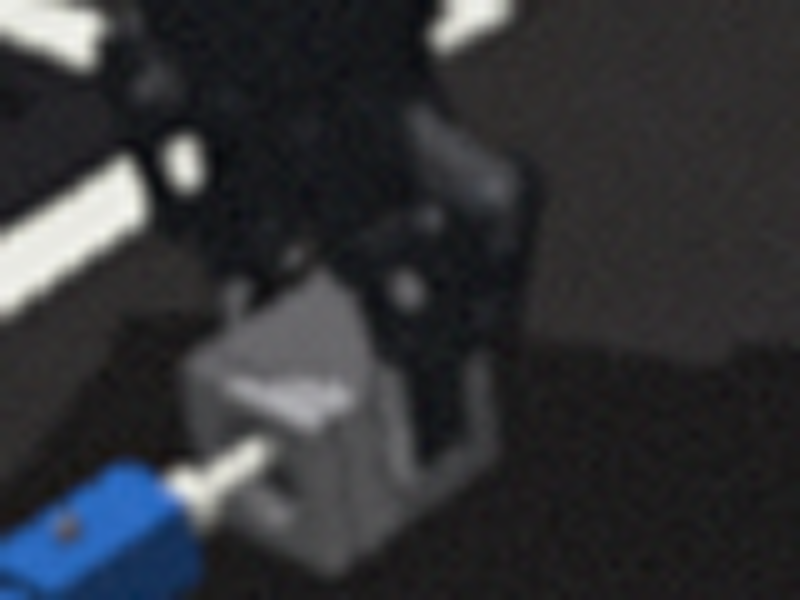

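The rod is in the hole and the push reads about 4.3 N, which is roughly 10 mm of give. I'll push 4 mm more for margin, then draw straight back.

Request:
carry_out:
  delta_pos:
    - [0.002,0,0]
    - [0.004,0,0]
    - [0.004,0,0]
    - [0.004,0,0]
  rot:
    - [0,0,0]
    - [0,0,0]
    - [0,0,0]
    - [0,0,0]

```text
clock: 11.7
eef_pos: [571.1, 193.8, 83.9]
tcp_rot: [-3.141, 0.0, 1.518]
contact_force: [-1.0, -5.0, -1.8]
opening: 0.525
grasp_force: 82.2
```

Request:
carry_out:
  delta_pos:
    - [-0.006,0,0]
    - [-0.016,0,0]
    - [-0.028,0,0]
    - [-0.042,0,0]
    - [-0.056,0,0]
    - [-0.07,0,0]
    - [-0.084,0,0]
    - [-0.094,0,0]
  rot:
    - [0,0,0]
    - [0,0,0]
    - [0,0,0]
    - [0,0,0]
    - [0,0,0]
    - [0,0,0]
    - [0,0,0]
    - [0,0,0]

```text
clock: 12.7
eef_pos: [566.2, 99.0, 83.9]
tcp_rot: [-3.142, -0.0, 1.517]
contact_force: [-0.4, -0.7, -1.3]
opening: 0.527
grasp_force: 82.1
```

Run:
```python
from h import *
s=r.sense();print(s['eef_pos'],s['contact_force'],s['qpos'])
p=s['eef_pos'];go([567,60,260],down(5))
```

```text
[566.20858704  98.97662096  83.92062901] [-0.38647926 -0.71107278 -1.28322218] [1.70438839e-01 4.93293489e-01 1.86896271e+00 2.28854861e-05
 7.79341644e-01 2.24010407e-01]
d [-0.0389  0.0029 -0.1761] rv [-0.   -0.   81.93] rows 7.66
```

Drawn off. Next: lift, then turn the hole end radially outward.

Request:
carry_out:
  delta_pos:
    - [-0.01,0,-0.03]
    - [-0.025,0,-0.07]
    - [-0.04,0,-0.12]
    - [-0.04,0,-0.17]
    - [-0.04,0,-0.22]
    - [-0.04,0,-0.26]
    - [-0.04,0,-0.28]
    - [-0.04,0,-0.28]
  rot:
    - [0,0,0]
    - [0,0,10]
    - [0,0,20]
    - [0,0,30]
    - [0,0,40]
    - [0,0,50]
    - [0,0,60]
    - [0,0,70]

```text
clock: 13.7
eef_pos: [564.8, 59.9, 366.1]
tcp_rot: [3.141, -0.004, 0.29]
contact_force: [-0.3, 0.4, -1.8]
opening: 0.527
grasp_force: 82.3
```

Request:
carry_out:
  delta_pos:
    - [0,0,0]
    - [0,0,0]
    - [0.01,0,-0.005]
    - [0.02,0,-0.01]
    - [0.03,0,-0.015]
    - [0.04,0,-0.02]
    - [0.04,0,-0.02]
    - [0.04,0,-0.02]
  rot:
    - [0,0,10]
    - [0,0,11]
    - [0,0,11]
    - [0,0,11]
    - [0,0,11]
    - [0,0,11]
    - [0,0,11]
    - [0,0,11]

```text
clock: 14.7
eef_pos: [602.2, 71.7, 383.6]
tcp_rot: [3.142, 0.001, 0.104]
contact_force: [-0.8, -1.1, -1.6]
opening: 0.529
grasp_force: 82.3
```

Run:
```python
from h import *
s=r.sense();print(s['eef_pos'],s['tcp_rot'],s['contact_force'],s['qpos'])
D=[(625,256.28,.353,1.633),(593.3,38.2,.58428,1.84361),(574.8,83.92,.4933,1.86896),(580,227.92,.3113,1.7616),(np.hypot(*s['eef_pos'][:2]),s['eef_pos'][2],s['qpos'][1],s['qpos'][2])]
A=[];b=[]
for q,z,a,c in D:
    A+= [[np.sin(a),np.sin(a+c),1,0],[np.cos(a),np.cos(a+c),0,1]]; b+=[q,z]
x,res,_,sv=np.linalg.lstsq(np.array(A),np.array(b),rcond=None);print('L2,L3,a1,h-d',x,res)
```

```text
[602.1859709   71.67819871 383.60931363] [3.14153500e+00 7.10343346e-04 1.04168787e-01] [-0.83978172 -1.13841514 -1.55263025] [ 1.16024915e-01  2.32090322e-01  1.51767544e+00 -5.00238033e-05
  1.39253787e+00  1.58266132e+00]
L2,L3,a1,h-d [458.98203171 486.07523331  19.04003636  23.6628933 ] [79.26887655]
```

Request:
carry_out:
  delta_pos:
    - [0.008,0,-0.035]
    - [0.016,0,-0.075]
    - [0.024,0,-0.115]
    - [0.032,0,-0.155]
    - [0.04,0,-0.195]
    - [0.05,0,-0.235]
    - [0.06,0,-0.27]
    - [0.06,0,-0.3]
  rot:
    - [0,6,0]
    - [0,13,0]
    - [0,21,0]
    - [0,29,0]
    - [0,37,0]
    - [0,45,0]
    - [0,53,0]
    - [0,60,0]

```text
clock: 15.7
eef_pos: [661.5, 77.8, 684.9]
tcp_rot: [3.141, -1.051, 0.104]
contact_force: [-0.1, 0.6, -2.1]
opening: 0.526
grasp_force: 82.3
```

Request:
carry_out:
  delta_pos:
    - [0,0,0]
    - [0,0,0]
  rot:
    - [0,0,0]
    - [0,0,0]

```text
clock: 15.95
eef_pos: [661.7, 77.8, 682.3]
tcp_rot: [-3.142, -1.043, 0.104]
contact_force: [0.2, 0.4, -2.5]
opening: 0.528
grasp_force: 82.4
```

Run:
```python
from h import *
s=r.sense();print(s['eef_pos'],s['tcp_rot'],s['contact_force'],s['qpos'])
M=R.from_euler('xyz',s['tcp_rot']).as_matrix();print(M.round(3))
L2,L3,a1,k=459,486,19,23.7
a,c=s['qpos'][1:3];rr=np.hypot(*s['eef_pos'][:2]);z=s['eef_pos'][2];zt=M[2,2];rt=np.hypot(M[0,2],M[1,2])
d1=(rr-(a1+L2*np.sin(a)+L3*np.sin(a+c)))/rt
d2=(z-k-L2*np.cos(a)-L3*np.cos(a+c))/(1+zt);print('d',d1,d2)
d=d1
wr=426+d;wz=k+d+633;f=np.arctan2(s['eef_pos'][1],s['eef_pos'][0])
T=np.c_[[0,0,1],[np.sin(f),-np.cos(f),0],[np.cos(f),np.sin(f),0]]
print(wr,wz);go([wr*np.cos(f),wr*np.sin(f),wz],R.from_matrix(T))
```

```text
[661.65079489  77.83043441 682.28209989] [-3.1415718  -1.04284318  0.1038552 ] [ 0.20356235  0.44924228 -2.46954222] [ 0.12251922 -0.18740758  1.66014127 -0.02747351  0.62627062  1.60246093]
[[ 0.501  0.104  0.859]
 [ 0.052 -0.995  0.09 ]
 [ 0.864 -0.    -0.504]]
d 288.3230781576861 322.5029469332658
714.323078157686 945.0230781576861
d [ 0.2512 -0.0006 -0.0908] rv [ 0.74 30.25 -0.2 ] rows 4.27
```

Request:
carry_out:
  delta_pos:
    - [0.02,0,-0.007]
    - [0.055,0,-0.02]
    - [0.095,0,-0.034]
    - [0.135,0,-0.049]
    - [0.175,0,-0.063]
    - [0.21,0,-0.076]
    - [0.238,0,-0.086]
    - [0.251,0,-0.091]
  rot:
    - [0.1,2.5,0]
    - [0.2,7,0]
    - [0.3,11.5,-0.1]
    - [0.4,16,-0.1]
    - [0.5,21,-0.1]
    - [0.6,25.5,-0.2]
    - [0.7,28.5,-0.2]
    - [0.74,30.25,-0.2]

```text
clock: 16.95
eef_pos: [708.9, 82.8, 948.5]
tcp_rot: [0.005, -1.564, -3.03]
contact_force: [0.2, 0.4, -2.6]
opening: 0.528
grasp_force: 82.4
```

Request:
carry_out:
  delta_pos:
    - [0,0,0]
    - [0,0,0]
    - [0,0,0]
    - [0,0,0]
  rot:
    - [0,0,0]
    - [0,0,0]
    - [0,0,0]
    - [0,0,0]

```text
clock: 17.45
eef_pos: [708.5, 82.8, 946.4]
tcp_rot: [0.01, -1.567, -3.035]
contact_force: [0.3, 0.4, -2.5]
opening: 0.528
grasp_force: 82.4
```

Run:
```python
from h import *
s=r.sense();print(s['eef_pos'],s['tcp_rot'],s['contact_force'],s['qpos'],np.abs(s['qvel']).max())
M=R.from_euler('xyz',s['tcp_rot']).as_matrix();print(M.round(3),'tilt',np.degrees(np.arccos(M[2,0])))
f=np.arctan2(s['eef_pos'][1],s['eef_pos'][0])
T=np.c_[[0,0,1],[np.sin(f),-np.cos(f),0],[np.cos(f),np.sin(f),0]];go(s['eef_pos'],R.from_matrix(T))
c=s['eef_pos']+15*M[:,2];ims=[]
for cam in('top','side'):
    im=r.grab_frame(cam);u,v=proj(cam,[c])[0].round().astype(int);print(cam,u,v)
    u0=min(max(u-40,0),432);v0=min(max(v-40,0),304);ims.append(cv2.resize(im[v0:v0+80,u0:u0+80],(400,400),interpolation=cv2.INTER_CUBIC))
cv2.imwrite('pics/p4.png',np.hstack(ims))
```

```text
[708.46571641  82.81218704 946.4136094 ] [ 0.01047799 -1.56698882 -3.03482043] [ 0.26301715  0.40259201 -2.50935911] [ 0.11185581 -0.16585398  1.43519722  0.01839223  0.29769316  1.55319354] 0.003242014528946198
[[-0.004  0.117  0.993]
 [-0.    -0.993  0.117]
 [ 1.     0.     0.004]] tilt 0.21815379757794007
d [0. 0. 0.] rv [-0.05 -0.22  0.  ] rows 0.02
top 108 -92
side 106 -216
```

View pics/p4.png

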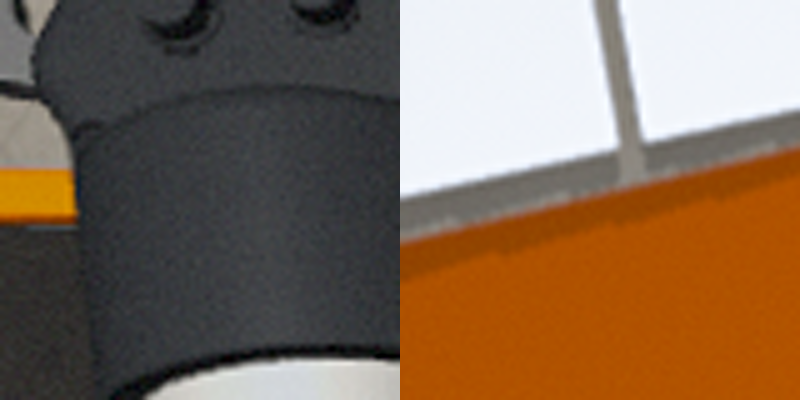

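The spacer is above both cameras' views here. The opening (0.528) and grip force (82 N) have not changed since the lift, the weight reading (about 2.5 N) is still there, and the hole axis is 0.2° off vertical and still. Handing in.

```bash
python3 -c "
from rig import r
print(r.sign_off())"
```

```text
the job is handed in; nothing more can be done
None
```

I ran the spacer's open end over the blue stand's plunger, pressed it in by an estimated 10 mm or more (from about 5 N of push), and handed in at 17.5 s of 72. It is held still, hole facing straight up and about 0.9 m above the bench; that final pose comes from arm readings only, as both cameras had lost sight of it.

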